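Brace the square bottle in the free holder and unscrew its tight cap

ROBOT

A 6-joint arm with a two-finger parallel gripper is mounted at the origin on the work surface. World frame = base frame: x ahead of the robot, y to its left, z up, the work surface at z = 0. Lengths are in m, angles in rad, forces in N, time in s.
With the tool pointing down it reaches from about 0.375 to 0.975 m from the base axis. Payload 3.8 kg.
Tool frame: the origin (TCP) lies between the finger pads; the fingertips stand env.finger_overhang ahead of it and the grasp point (between the pads) lies 6 mm ahead of it (env.finger_overhang is the distance from the TCP to the fingertips, in m); x points along the fingers, z is the direction in which the jaws open and shut, and the axes are right-handed (so a half turn about x gives the same grasp; the last joint's range is limited). The gripper opens to 85 mm and grips with 20 to 120 N. Pads are 22 mm wide; open, the fingers measure 114 mm over their backs; the gripper's body (76 mm by 85 mm) begins 54 mm behind the grasp point. The pads swing forward as they close: fully open they stand 13 mm farther back than shut.
Start: joints at [1.254, 0.264, 1.604, -0, 1.274, -0.037], TCP at [0.186, 0.649, 0.256] pointing down, gripper open.
Joint ranges: [-2.63, 2.63], [-0.94, 2.18], [0.31, 2.57], [-1.31, 4.45], [0, 2.66], [-2.55, 2.55]. Speed limits (rad/s): [2.57, 2.57, 3.14, 3.14, 3.14, 3.14].

INTERFACE

Orientations are given as a 3x3 rotation matrix whose columns are the frame's x, y, z axes.
In Python, from bench import env gives the robot as it stands.
- The arm moves only by the tool step_arm, never from a script. Its argument "motion" is a list of rows, each a list of 2 entries, a list of its own where there are three numbers: the shift along the tool's x, y, z in units of 300 mm (1.0 is 300 mm), then the turn, a rotation vector about the tool's x, y, z in units of 60 degrees (1.0 is 60 degrees). In form: [[[x, y, z], [wx, wy, wz]], ...]. A call has 1 to 12 rows; each row is the pose to reach, as a shift and turn from the pose commanded when the call began, along the tool's axes at that moment; what a row does not reach only later rows make up. A row lasts 1/12 s, in which the tool goes at most 41.7 mm and 7.16 degrees, less where a joint would pass 70% of its speed; a pose out of reach is approached as far as the arm can. A call with a number of a shift or a turn outside -1 to 1 is refused whole. A call with a gripper value outside its range is refused whole. "hand" is the opening in per cent of the stroke, from 0 (shut) to 100 (fully open), set as the call begins (left out, the last holds). The fingers move at their own pace and stop on an object; the grip force is fixed at half the most. Time passes only in rows, so rows that repeat a pose let the fingers close. It gives the time, the measured TCP pose, the force and the opening at its end, in the units of the state.
- env.sense(): the state, without advancing time (a new reading comes with each control period).
- env.get_image(name): name is "scene" or "top" or "wrist"; returns the picture (400x640x3 uint8, red, green, blue); there is no depth.
- env.camera_model(name): a dict with "intrinsics" (3x3 intrinsics, pixels), "extrinsics" (4x4, takes a point from world to camera coordinates). Camera axes: x right, y down, z forward; pixel columns grow to the right and rows downward; lengths in m; the calibration is good to about 2 mm. A picture is of the moment at which its call begins: read the wrist's pose just before it. camera_model takes no time and is no camera call; for the wrist camera it gives the pose at the moment of the call.
- env.hand_in(): hands the job in, once; it reports no verdict.
The state is a dict: "clock": time; "joints": joint angles; "qd": joint speeds; "joint_efforts": joint torques, N m; "tcp_pos": TCP position; "ee_rot": TCP orientation; "contact_force": force on the tool from outside, world axes, zero at the start; "moment": the same for the moment, N m; "finger_gap": finger opening in m.
Only numpy, scipy, OpenCV 4.12 (cv2) and the standard library are available. Lean on these libraries where they do the work, as an engineer would, in place of code of your own. Each camera call takes 0.05 s, during which the arm holds its last target. There are 200 camera calls.

TASK

The capped square glass bottle is to be refilled. Stand it upright, fully down, in whichever of the two steel bottle holders is free, so that the holder keeps it from turning; then unscrew its tight cap anticlockwise, stop turning as soon as the threads let go, and raise the cap straight up. Finish while still holding the cap level and centred just above the bottle's open mouth, clear of the glass, with the bottle left standing in its holder and everything else on the shelf left where it is.

Things in the scene. Friction and masses are not known exactly. Their poses are not given: they have to be found in the camera images.
- bottle: The capped bottle: empty clear glass, 0.2 to 0.4 kg, standing loose on the shelf. Square body 60 x 60 mm, corners rounded 6 mm, 96 mm high; shoulder tapering to a round neck 34 mm across (thread beads 41 mm), rim at 145 mm. Origin: centre of the underside; z up its axis, x, y square to its sides. Lift it by the tight cap or the bare neck at 118 to 129 mm.
- bottle_mouth (a point): Centre of the capped bottle's glass rim, 145 mm above its underside. Standing loose on the shelf the bottle only turns along with its cap. In a holder it first turns with the cap by up to 0.22 rad (0.11 rad either way from square) until its sides bear on the walls; after that only the cap turns.
- cap: Plain metal twist cap on that bottle: round, 47 mm across, 19 mm high, knurled. Origin: centre of its lower edge, 129 mm above the bottle's underside (16 mm below the rim) when tight. Its x axis points 1.2 rad clockwise (from above) of the bottle's x axis when tight, so the two are about parallel when it has let go. A squeezed liner makes it tight: 0.4 to 0.6 N m to turn; grip with 60 N or more.
- cap_top (a point): Centre of the cap's top, 19 mm above its lower edge. Three lugs inside the cap sit under three sloping beads on the neck. It opens ANTICLOCKWISE seen from above, rising 1 to 3 mm. After 0.8 rad relative to the bottle it is free to lift straight off; past 1.65 rad the lugs meet the next beads; 1.0 to 1.4 rad is best. Before that it cannot be pulled off; clockwise it meets a stop.
- holder_1: One of two identical bottle holders, fixed to the shelf, of folded stainless sheet: a 94 mm square foot plate 3 mm thick with an open-topped square well, 65 mm inside, walls 2.5 mm, straight to 48 mm above the shelf, then flared out to 54 mm as a lead-in. Origin: centre of the foot's underside; z up, x and y square to the walls. One holder stands left, one right.
- holder_2: The other of the two identical bottle holders; same sizes and frame. One holder has the uncapped bottle in it, the other is free.
- holder_1_floor (a point): Centre of the well's floor in holder_1, 3 mm above the shelf.
- holder_2_floor (a point): Centre of the well's floor in holder_2, 3 mm above the shelf.
- open_bottle: A second square glass bottle of the same shape and size, without cap, standing in one of the two holders: that holder is taken. Origin: centre of its underside. Leave it alone.
- skewer_cup: Bystander: steel cup 72 mm across, 100 mm high, with bamboo skewers standing up to 250 mm. Origin: centre of its underside.
- dish: Bystander: ceramic dish 110 mm across, 32 mm high, behind the holders. Origin: centre of its underside.
- mitt_clip: Bystander: black silicone oven mitt clip about 90 x 50 x 35 mm lying between the holders. Origin: middle of its underside.
- shaker: Bystander: steel shaker 65 mm across, 100 mm high. Origin: centre of its underside.
- tongs: Bystander: steel serving tongs lying flat, 245 x 60 x 24 mm. Origin: underside, about the middle of their length.
- ramekins: Bystander: stack of small steel ramekins 72 mm across, 57 mm high. Origin: centre of its underside.
Not all that is in view belongs to the job. Leave any red or yellow look-alike of the bottle alone. Several things have the shape of the cap; the one meant has the colours described above.

How it is judged:
On the way, in this order (a step that is already met when the one before it is completed fails the run):
1. the bottle stands fully down and upright in the free holder with its cap still on (horizontal distance between bottle and holder_2_floor below 0.01 m and z of bottle in the frame of holder_2_floor below 0.005 m and angle between bottle's own z axis and vertical below 0.1 rad and z of cap in the frame of bottle below 0.136 m), for 0.2 s.
2. the cap has been turned until the threads let go and has come up off the beads, the bottle still standing in the holder (horizontal distance between bottle and holder_2_floor below 0.01 m and z of bottle in the frame of holder_2_floor below 0.005 m and angle between bottle's own z axis and vertical below 0.1 rad and angle between the x axis of cap and the x axis of bottle, either way round below 0.5 rad and z of cap in the frame of bottle above 0.138 m), for 0.1 s.
At the end, for the whole second after the job is handed in: Bottle in the free holder: within 10 mm of centre, under 5 mm off its floor, upright to 0.1 rad, touched by neither arm nor cap. Cap opened 1.2 +-0.5 rad, held still in the fingers, level to 0.2 rad, within 15 mm of the mouth's axis, its lower edge 1 to 50 mm above the rim (horizontal distance between bottle and holder_2_floor below 0.01 m and z of bottle in the frame of holder_2_floor below 0.005 m and angle between bottle's own z axis and vertical below 0.1 rad and angle between the x axis of cap and the x axis of bottle, either way round below 0.5 rad and horizontal distance between cap and bottle_mouth below 0.015 m and z of cap in the frame of bottle_mouth between 0.001 and 0.05 m and angle between cap's own z axis and vertical below 0.2 rad and contact force between the fingers and cap above 2 N and contact force between each of cap, the arm and bottle below 0.2 N and linear speed of cap below 0.02 m/s); the arm keeps its last pose, push and grip.
It fails at once if the capped bottle is tipped over (more than 0.6 rad) (angle between bottle's own z axis and vertical above 0.6 rad).
It fails at once if the uncapped bottle is moved more than 40 mm or tipped (distance of open_bottle from where it was at the start of the episode above 0.04 m or angle between open_bottle's own z axis and vertical above 0.4 rad).
It fails at once if another thing on the shelf is moved more than 40 mm (distance of any of skewer_cup, dish, mitt_clip, shaker, tongs, ramekins from where it was at the start of the episode above 0.04 m).
It fails at once if the cup of skewers is knocked over (angle between skewer_cup's own z axis and vertical above 0.5 rad).
It also fails if it takes over 58 s, if anything falls off the work surface, if the arm or the gripper's body presses on something with over 40 N, if the wrist force passes 120 N, or if a joint passes its speed limit or range.

## Working session

There is one attempt and no reset: what is moved stays moved. The work goes in short steps, Python scripts to look and compute and a tool call to move; the robot and the scene stay as the last step left them, time stands still between calls to the robot, and variables do not carry over. Pictures are saved under pics/ and viewed, about 8 in all and at most 12, crops included, and the job is handed in when it is done.

Besides the shell and the picture viewer there is one more tool, called as a command line: name --argument value ..., lists and objects as JSON in quotes. step_arm: Moves the arm, as the interface text tells. Its arguments: {"type":"object","properties":{"motion":{"type":"array"},"hand":{"type":"number"}},"required":["motion"]}

```bash
ls; mkdir -p pics; python3 - <<'E'
from bench import env
import cv2,numpy as np
s=env.sense();print(s['clock'],s['tcp_pos'],s['ee_rot'],s['finger_gap'],env.finger_overhang)
for n in('scene','top'):
    im=env.get_image(n);cv2.imwrite(f'pics/{n}0.png',im[:,:,::-1]);m=env.camera_model(n);print(n,m)
E
```

```text
pics
0.0 [0.18619748 0.64809874 0.25497021] [[-7.07758888e-04 -9.61109461e-01  2.76166803e-01]
 [-2.11161685e-03  2.76167692e-01  9.61107146e-01]
 [-9.99997520e-01  9.70736496e-05 -2.22495508e-03]] 0.08565842169158523 0.025
scene {'intrinsics': array([[488.30272342,   0.        , 318.78691212],
       [  0.        , 488.30272342, 197.36701737],
       [  0.        ,   0.        ,   1.        ]]), 'extrinsics': array([[ 0.85983984,  0.51053247, -0.00565989, -0.47438648],
       [ 0.40123501, -0.68253306, -0.61086749, -0.14937083],
       [-0.31573075,  0.52297727, -0.79171262,  1.66172261],
       [ 0.        ,  0.        ,  0.        ,  1.        ]])}
top {'intrinsics': array([[399.03152742,   0.        , 312.83526009],
       [  0.        , 399.03152742, 197.85084441],
       [  0.        ,   0.        ,   1.        ]]), 'extrinsics': array([[-0.01687084, -0.99960326, -0.02255422,  0.02545946],
       [-0.98449444,  0.02054653, -0.17420834,  0.53562367],
       [ 0.17460263,  0.01926546, -0.98445049,  0.95148299],
       [ 0.        ,  0.        ,  0.        ,  1.        ]])}
```

View pics/scene0.png

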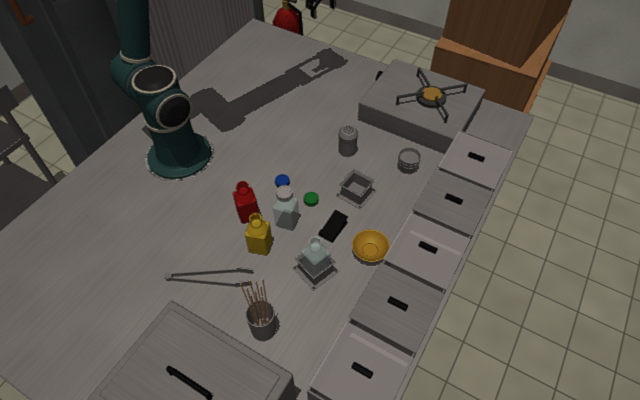

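View pics/top0.png

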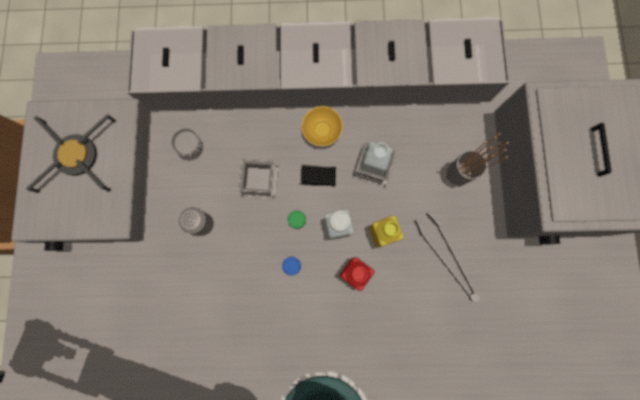

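Candidates for the bottle: clear with a white/steel cap at top (340,222) / scene (285,208), red look-alike at top (357,273), yellow at top (388,231). The clear bottle without a cap at top (376,157) stands in the taken holder. Cap look-alikes are blue at top (291,266) and green at top (297,219). The free holder is at top (259,178) / scene (356,188). I choose the clear capped bottle and will check it in one close crop.

```bash
cat > h.py <<'E'
import numpy as np,cv2
from bench import env
def ray(m,uv):
    K=m['intrinsics'];E=m['extrinsics'];R=E[:3,:3];t=E[:3,3]
    d=R.T@np.linalg.solve(K,np.array([uv[0],uv[1],1.]));return -R.T@t,d
def onz(m,uv,z):
    o,d=ray(m,uv);return o+d*(z-o[2])/d[2]
def proj(m,p):
    E=m['extrinsics'];q=m['intrinsics']@(E[:3,:3]@np.asarray(p,float)+E[:3,3]);return q[:2]/q[2]
def tri(m1,a,m2,b):
    o1,d1=ray(m1,a);o2,d2=ray(m2,b)
    A=np.stack([d1,-d2],1);s=np.linalg.lstsq(A,o2-o1,rcond=None)[0]
    p,q=o1+s[0]*d1,o2+s[1]*d2;return (p+q)/2,np.linalg.norm(p-q)
E
python3 - <<'E'
from h import *
t=cv2.imread('pics/top0.png');s=cv2.imread('pics/scene0.png')
a=cv2.resize(t[185:285,300:420],None,fx=3.2,fy=3.2,interpolation=3)
b=cv2.resize(s[165:265,220:340],None,fx=3.2,fy=3.2,interpolation=3)
c=cv2.resize(t[150:205,220:300],None,fx=4.8,fy=4.8,interpolation=3)
d=cv2.resize(s[160:215,325:405],None,fx=4.8,fy=4.8,interpolation=3)
cv2.imwrite('pics/crop.png',np.clip(1.7*np.vstack([np.hstack([a,b]),np.hstack([c,d])]).astype(float),0,255).astype(np.uint8))
m=env.camera_model('top');S=env.camera_model('scene')
print('cap',onz(m,(341,221),.148),onz(S,(286,193),.148),'hold',onz(m,(259,178),.05),onz(S,(357,183),.05))
print('red',onz(m,(358,273),.145),'yel',onz(m,(391,230),.145))
E
```

```text
cap [ 0.46465483 -0.04827204  0.148     ] [ 0.47734653 -0.0527924   0.148     ] hold [0.58928981 0.15045056 0.05      ] [0.59861791 0.15354734 0.05      ]
red [ 0.35057476 -0.08204499  0.145     ] yel [ 0.44283493 -0.15831369  0.145     ]
```

View pics/crop.png

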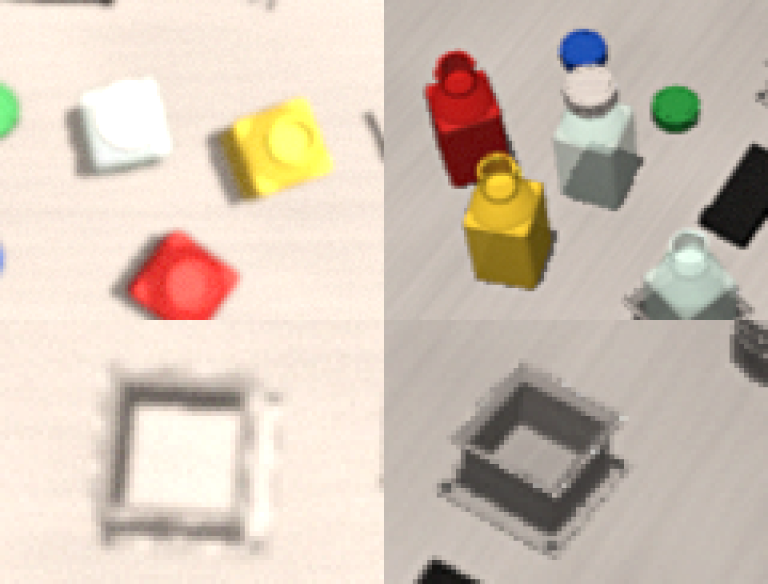

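The crop shows the clear bottle with a pale metal cap (top ≈ (341,221)), well apart from the red and yellow bottles. The left holder is empty. I'll move above the bottle with the jaws radial, which leaves wrist range for the anticlockwise turn.

step_arm --motion '[[[-0.15,-0.77,-0.99],[0.65,0,0]],[[-0.15,-0.77,-0.99],[0.65,0,0]],[[-0.15,-0.77,-0.99],[0.65,0,0]],[[-0.15,-0.77,-0.99],[0.65,0,0]],[[-0.15,-0.77,-0.99],[0.65,0,0]],[[-0.15,-0.77,-0.99],[0.65,0,0]],[[-0.15,-0.77,-0.99],[0.65,0,0]],[[-0.15,-0.77,-0.99],[0.65,0,0]],[[-0.15,-0.77,-0.99],[0.65,0,0]],[[-0.15,-0.77,-0.99],[0.65,0,0]]]' --hand 100

```text
clock: 0.93
tcp_pos: [0.3282, 0.2945, 0.3019]
ee_rot: [[0.002, -0.569, 0.822], [-0.002, 0.822, 0.569], [-1.0, -0.003, 0.001]]
contact_force: [0.0, 0.5, -0.4]
finger_gap: 0.0853
```

```bash
cat >> h.py <<'E'
def to(p,yaw=None):
    """units to TCP world p, jaw direction yaw (tool z) and vertical tool"""
    from scipy.spatial.transform import Rotation as Ro
    s=env.sense();R=s['ee_rot'];d=R.T@(np.asarray(p)-s['tcp_pos'])/.3
    cy=np.arctan2(R[1,2],R[0,2]);y=cy if yaw is None else yaw
    z=np.array([np.cos(y),np.sin(y),0]);x=np.array([0,0,-1.])
    T=np.stack([x,np.cross(z,x),z],1)
    print('t',s['clock'],'tcp',s['tcp_pos'].round(4),'yaw',round(cy,3),'j',np.round(s['joints'],2),'gap',round(s['finger_gap'],4),'F',np.round(s['contact_force'],1),'M',np.round(s['moment'],2))
    print('shift',d.round(3),'turn',(Ro.from_matrix(R.T@T).as_rotvec()/np.radians(60)).round(3))
E
python3 -c "
from h import *
to([.40,-.05,.32],-.1)"
```

```text
t 0.9333 tcp [0.3282 0.2945 0.3019] yaw 0.605 j [ 0.68 -0.22  2.01 -0.    1.35  0.07] gap 0.0853 F [ 0.   0.5 -0.4] M [ 0.01 -0.04  0.01]
shift [-0.057 -1.081 -0.457] turn [0.674 0.002 0.003]
```

step_arm --motion '[[[-0.06,-1.0,-0.36],[0.65,0,0]],[[-0.06,-1.0,-0.36],[0.65,0,0]],[[-0.06,-1.0,-0.36],[0.65,0,0]],[[-0.06,-1.0,-0.36],[0.65,0,0]],[[-0.06,-1.0,-0.36],[0.65,0,0]],[[-0.06,-1.0,-0.36],[0.65,0,0]],[[-0.06,-1.0,-0.36],[0.65,0,0]],[[-0.06,-1.0,-0.36],[0.65,0,0]],[[-0.06,-1.0,-0.36],[0.65,0,0]],[[-0.06,-1.0,-0.36],[0.65,0,0]],[[-0.06,-1.0,-0.36],[0.65,0,0]],[[-0.06,-1.0,-0.36],[0.65,0,0]]]'

```text
clock: 1.93
tcp_pos: [0.4095, -0.007, 0.3188]
ee_rot: [[-0.001, 0.069, 0.998], [0.001, 0.998, -0.069], [-1.0, 0.001, -0.001]]
contact_force: [-0.3, -0.3, -1.4]
finger_gap: 0.0857
```

```bash
python3 - <<'E'
from h import *
to([.47,-.05,.32],-.1)
m=env.camera_model('wrist');cv2.imwrite('pics/w1.png',env.get_image('wrist')[:,:,::-1])
np.savez('pics/w1.npz',**m)
E=m['extrinsics'];print('cam',-E[:3,:3].T@E[:3,3],E[2,:3]);print('exp cap px',proj(m,[.47,-.05,.148]))
E
```

```text
t 1.9333 tcp [ 0.4095 -0.007   0.3188] yaw -0.069 j [-0.08 -0.29  2.04  0.    1.4  -0.01] gap 0.0857 F [-0.3 -0.3 -1.4] M [ 0.02 -0.01  0.05]
shift [-0.004 -0.129  0.211] turn [ 0.03  -0.001 -0.001]
cam [0.4156936  0.07307015 0.43580356] [-0.02280889 -0.3079197  -0.9511389 ]
exp cap px [395.91284213 222.8905459 ]
```

View pics/w1.png

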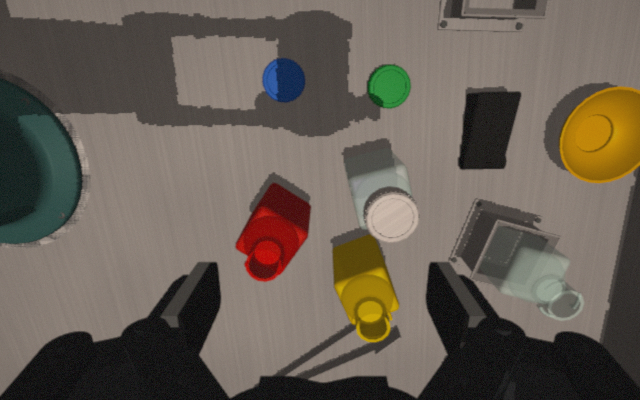

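```bash
python3 - <<'E'
from h import *
im=cv2.imread('pics/w1.png');m=dict(np.load('pics/w1.npz'))
b,g,r=[im[:,:,i].astype(int) for i in range(3)]
cm=((r>150)&(r-b<45)).astype(np.uint8);cm[:,:340]=0;cm[:150]=0;cm[260:]=0;cm[:,440:]=0
c=max(cv2.findContours(cm,0,1)[0],key=cv2.contourArea);e=cv2.fitEllipse(c);print('cap ell',e)
p=onz(m,(391.5,215.5),.148);q=onz(m,e[0],.148);print(p,q)
print(proj(m,[q[0]-.0235,q[1],.148]),proj(m,[q[0]+.0235,q[1],.148]))
T=env.camera_model('top');t=cv2.imread('pics/top0.png')
k=cv2.resize(im[125:255,325:435],None,fx=4,fy=4,interpolation=3);k2=cv2.resize(im[0:40,430:560],None,fx=2.6,fy=2.6,interpolation=3)
print('top->tri',tri(T,(341,221),m,e[0]))
E
```

```text
cap ell ((392.3636169433594, 217.93267822265625), (47.47404861450195, 52.0537223815918), 71.27151489257812)
[ 0.46626393 -0.04287641  0.148     ] [ 0.46698232 -0.04517572  0.148     ]
[365.06539763 219.67339562] [419.75671257 216.18591087]
top->tri (array([ 0.46691718, -0.04842187,  0.14051977]), np.float64(0.0027988016715953935))
```

step_arm --motion '[[[0.2,-0.12,0.2],[0,0,0]],[[0.2,-0.12,0.2],[0,0,0]],[[0.2,-0.12,0.2],[0,0,0]],[[0.2,-0.12,0.2],[0,0,0]],[[0.2,-0.12,0.2],[0,0,0]]]'

```text
clock: 2.4
tcp_pos: [0.4666, -0.0472, 0.2588]
ee_rot: [[-0.002, 0.069, 0.998], [0.001, 0.998, -0.069], [-1.0, 0.001, -0.002]]
contact_force: [-0.5, 0.1, 1.4]
finger_gap: 0.0855
```

```bash
python3 - <<'E'
from h import *
to([.467,-.045,.146])
m=env.camera_model('wrist');im=env.get_image('wrist')[:,:,::-1].copy();cv2.imwrite('pics/w2.png',im);np.savez('pics/w2.npz',**m)
for z in(0,.096,.148):print(z,proj(m,[.467,-.045,z]))
E
```

```text
t 2.4 tcp [ 0.4666 -0.0472  0.2588] yaw -0.069 j [-0.15 -0.13  2.02  0.    1.26 -0.09] gap 0.0855 F [-0.5  0.1  1.4] M [-0.01  0.02 -0.04]
shift [0.376 0.007 0.002] turn [-0.    -0.002 -0.001]
0 [323.5067792  155.44189537]
0.096 [323.31954058 179.72623157]
0.148 [323.15881827 200.57147465]
```

View pics/w2.png

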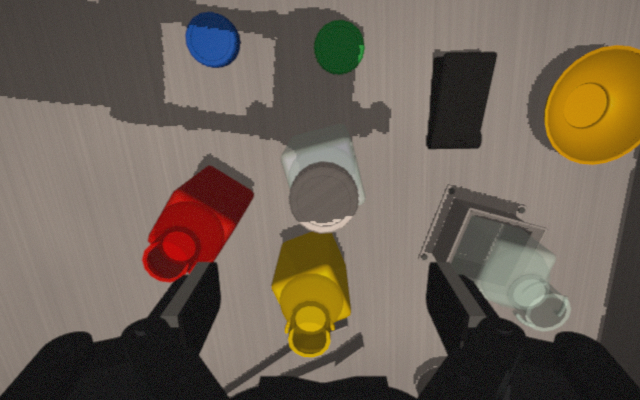

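```bash
python3 - <<'E'
from h import *
im=cv2.imread('pics/w2.png');m=dict(np.load('pics/w2.npz'))
k=cv2.resize(im[115:245,265:385],None,fx=4.6,fy=4.6,interpolation=3)
k=np.clip((k.astype(float)-60)*1.9,0,255).astype(np.uint8)
cv2.imwrite('pics/c2.png',k)
E
```

```text
(no output)
```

View pics/c2.png

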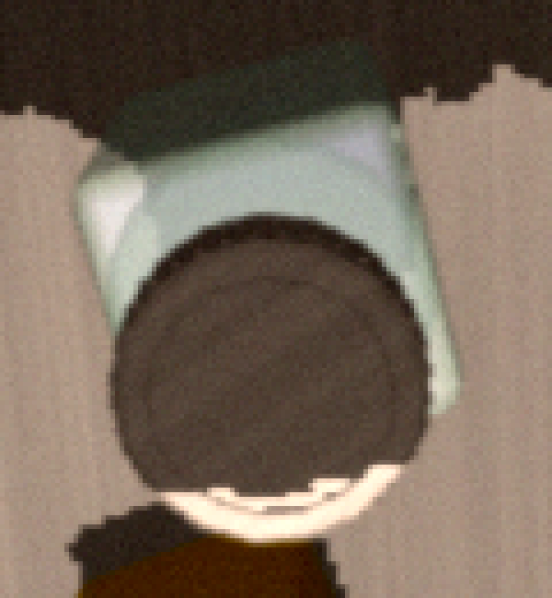

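```bash
python3 - <<'E'
from h import *
m=dict(np.load('pics/w2.npz'));f=lambda x,y,z:onz(m,(265+x/4.6,115+y/4.6),z)[:2]
print('cap',f(271,388,.148))
for a,b in(((150,157),(385,103)),((80,190),(118,330)),((405,150),(455,390))):
    p,q=f(*a,.096),f(*b,.096);d=q-p;print(p,q,np.arctan2(d[1],d[0])%(np.pi/2))
to([.4672,-.0445,.146])
E
```

```text
cap [ 0.46756454 -0.04416999]
[ 0.44853493 -0.01867467] [ 0.48909927 -0.01222701] 0.15763023802991644
[ 0.435976   -0.02355908] [ 0.44005671 -0.04907726] 0.15857130578330358
[ 0.49212592 -0.02048392] [ 0.49915066 -0.06438584] 0.15866493438796603
t 2.45 tcp [ 0.4669 -0.0473  0.2599] yaw -0.069 j [-0.15 -0.14  2.02  0.    1.26 -0.09] gap 0.0853 F [-0.  -0.2  0.3] M [0.04 0.01 0.01]
shift [0.38  0.009 0.   ] turn [-0. -0. -0.]
```

step_arm --motion '[[[0.1,0.01,0],[0,0,0]],[[0.2,0.01,0],[0,0,0]],[[0.3,0.01,0],[0,0,0]],[[0.38,0.01,0],[0,0,0]],[[0.38,0.01,0],[0,0,0]],[[0.38,0.01,0],[0,0,0]]]'

```text
clock: 2.95
tcp_pos: [0.4666, -0.0445, 0.1457]
ee_rot: [[-0.001, 0.069, 0.998], [0.0, 0.998, -0.069], [-1.0, 0.0, -0.001]]
contact_force: [-0.4, -0.7, 0.9]
finger_gap: 0.0851
```

step_arm --motion '[[[0,0,0],[0,0,0]],[[0,0,0],[0,0,0]],[[0,0,0],[0,0,0]],[[0,0,0],[0,0,0]],[[0,0,0],[0,0,0]],[[0,0,0],[0,0,0]],[[0,0,0],[0,0,0]],[[0,0,0],[0,0,0]],[[0,0,0],[0,0,0]],[[0,0,0],[0,0,0]]]' --hand 0

```text
clock: 3.78
tcp_pos: [0.4687, -0.0456, 0.1477]
ee_rot: [[0.003, 0.07, 0.998], [-0.0, 0.998, -0.07], [-1.0, -0.0, 0.003]]
contact_force: [-3.0, 0.7, 7.4]
finger_gap: 0.0458
```

step_arm --motion '[[[-0.02,0,0],[0,0,0]],[[-0.06,0,0],[0,0,0]],[[-0.13,0,0],[0,0,0]],[[-0.22,0,0],[0,0,0]],[[-0.3,0,0],[0,0,0]],[[-0.35,0,0],[0,0,0]],[[-0.35,0,0],[0,0,0]],[[-0.35,0,0],[0,0,0]]]'

```text
clock: 4.45
tcp_pos: [0.4677, -0.0454, 0.251]
ee_rot: [[0.002, 0.07, 0.998], [-0.0, 0.998, -0.07], [-1.0, -0.0, 0.002]]
contact_force: [0.9, 0.3, -4.3]
finger_gap: 0.046
```

```bash
python3 - <<'E'
from h import *
T=env.camera_model('top');S=env.camera_model('scene')
to([.59,.15,.25])
E
```

```text
t 4.45 tcp [ 0.4677 -0.0454  0.251 ] yaw -0.07 j [-0.15 -0.13  2.03  0.    1.24 -0.08] gap 0.046 F [ 0.9  0.3 -4.3] M [-0.05  0.01 -0.01]
shift [0.004 0.679 0.361] turn [-0.     0.002  0.   ]
```

step_arm --motion '[[[0,0.03,0.03],[0,0,0]],[[0,0.08,0.07],[0,0,0]],[[0,0.14,0.13],[0,0,0]],[[0,0.21,0.2],[0,0,0]],[[0,0.28,0.26],[0,0,0]],[[0,0.34,0.32],[0,0,0]],[[0,0.38,0.36],[0,0,0]],[[0,0.41,0.38],[0,0,0]],[[0,0.41,0.38],[0,0,0]],[[0,0.41,0.38],[0,0,0]]]'

```text
clock: 5.28
tcp_pos: [0.5887, 0.0696, 0.2484]
ee_rot: [[-0.004, 0.069, 0.998], [-0.001, 0.998, -0.069], [-1.0, -0.001, -0.004]]
contact_force: [-0.1, -1.3, -4.4]
finger_gap: 0.0458
```

```bash
python3 - <<'E'
from h import *
to([.59,.15,.25])
m=env.camera_model('wrist');im=env.get_image('wrist')[:,:,::-1].copy();cv2.imwrite('pics/w3.png',im);np.savez('pics/w3.npz',**m)
E
```

```text
t 5.2833 tcp [0.5887 0.0696 0.2484] yaw -0.069 j [ 0.08  0.12  1.79 -0.    1.24  0.15] gap 0.0458 F [-0.1 -1.3 -4.4] M [ 0.08 -0.01  0.  ]
shift [-0.006  0.268 -0.014] turn [ 0.    -0.004  0.001]
```

View pics/w3.png

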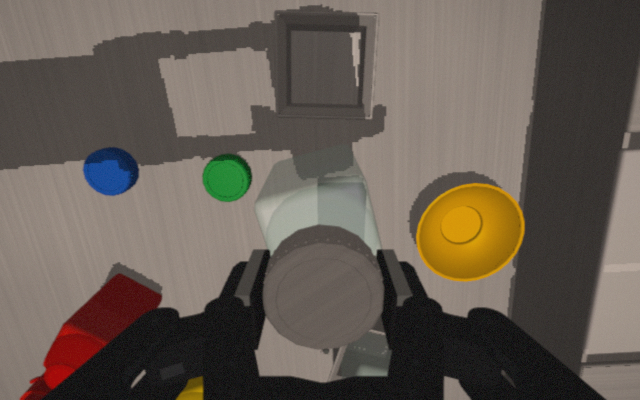

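The holder's mouth shows at about (325,65). The bottle hangs from the cap between the fingers, with the cap at (323,290).

```bash
python3 - <<'E'
from h import *
im=cv2.imread('pics/w3.png')
k=cv2.resize(im[0:130,260:395],None,fx=4.5,fy=4.5,interpolation=3)
k=np.clip((k.astype(float)-30)*2,0,255).astype(np.uint8)
cv2.imwrite('pics/c3.png',k)
E
```

```text
(no output)
```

View pics/c3.png

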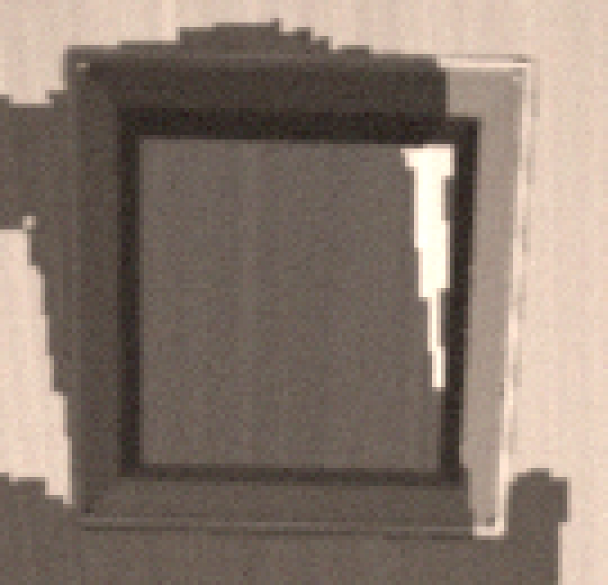

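```bash
python3 - <<'E'
from h import *
m=dict(np.load('pics/w3.npz'))
for n,z,P in(('floor',.003,[(138,136),(457,143),(441,478),(138,466)]),('well48',.048,[(120,106),(478,118),(464,488),(122,477)]),('flare',.054,[(73,57),(532,60),(503,533),(78,522)])):
    w=np.array([onz(m,(260+x/4.5,y/4.5),z)[:2] for x,y in P]);d=np.roll(w,-1,0)-w
    print(n,w.mean(0).round(4),'len',np.hypot(*d.T).round(4),'yaw',((np.arctan2(d[:,1],d[:,0])+.7854)%(np.pi/2)-.7854).round(3))
# hand-held bottle yaw: shoulder edge check
E=m['extrinsics'];print(-E[:3,:3].T@E[:3,3])
E
```

```text
floor [0.5964 0.1575] len [0.0655 0.067  0.0661 0.0658] yaw [-0.09  -0.089 -0.108 -0.098]
well48 [0.5968 0.1578] len [0.0641 0.0646 0.0655 0.0646] yaw [-0.101 -0.074 -0.101 -0.095]
flare [0.5969 0.1577] len [0.0798 0.0809 0.0805 0.0795] yaw [-0.076 -0.09  -0.095 -0.098]
[0.59530621 0.14978647 0.36516501]
```

```bash
python3 - <<'E'
from h import *
m=dict(np.load('pics/w3.npz'))
for a,b in(((256,205),(270,245)),((357,170),(379,240))):
    p,q=[onz(m,u,.1975)[:2] for u in(a,b)];d=q-p;print(p,q,np.arctan2(d[1],d[0])%(np.pi/2))
to([.5965,.157,.235],-.322)
E
```

```text
[0.55721624 0.09215853] [0.56162997 0.06991232] 0.19586025074393465
[0.60795578 0.10659155] [0.61770517 0.06894321] 0.2533928969826571
t 5.3333 tcp [0.5885 0.069  0.2488] yaw -0.07 j [ 0.08  0.12  1.79 -0.    1.24  0.15] gap 0.046 F [-0.3 -0.1 -3.6] M [-0.07  0.02 -0.04]
shift [0.046 0.294 0.006] turn [ 0.241 -0.003  0.001]
```

step_arm --motion '[[[0,0.03,0],[0.05,0,0]],[[0.01,0.08,0],[0.1,0,0]],[[0.02,0.14,0],[0.15,0,0]],[[0.03,0.2,0],[0.2,0,0]],[[0.04,0.26,0.006],[0.24,0,0]],[[0.046,0.294,0.006],[0.24,0,0]],[[0.046,0.294,0.006],[0.24,0,0]],[[0.046,0.294,0.006],[0.24,0,0]]]'

```text
clock: 6.0
tcp_pos: [0.5971, 0.1565, 0.2363]
ee_rot: [[-0.001, 0.315, 0.949], [-0.001, 0.949, -0.315], [-1.0, -0.001, -0.0]]
contact_force: [-0.4, 0.1, -3.1]
finger_gap: 0.0457
```

```bash
python3 - <<'E'
from h import *
to([.5965,.157,.235],-.322)
m=env.camera_model('wrist');im=env.get_image('wrist')[:,:,::-1].copy();cv2.imwrite('pics/w4.png',im);np.savez('pics/w4.npz',**m)
sc=env.get_image('scene')[:,:,::-1];cv2.imwrite('pics/s4.png',sc)
a=cv2.resize(im[100:300,220:430],None,fx=2.5,fy=2.5,interpolation=3);b=cv2.resize(sc[100:220,310:390],(275,500),interpolation=3)
cv2.imwrite('pics/c4.png',np.clip((np.hstack([a,b[:,:]]).astype(float)-25)*1.8,0,255).astype(np.uint8))
E
```

```text
t 6.0 tcp [0.5971 0.1565 0.2363] yaw -0.32 j [ 0.22  0.17  1.75 -0.    1.22  0.54] gap 0.0457 F [-0.4  0.1 -3.1] M [-0.02 -0.08 -0.02]
shift [ 0.004  0.001 -0.002] turn [ 0.002 -0.     0.001]
```

View pics/c4.png

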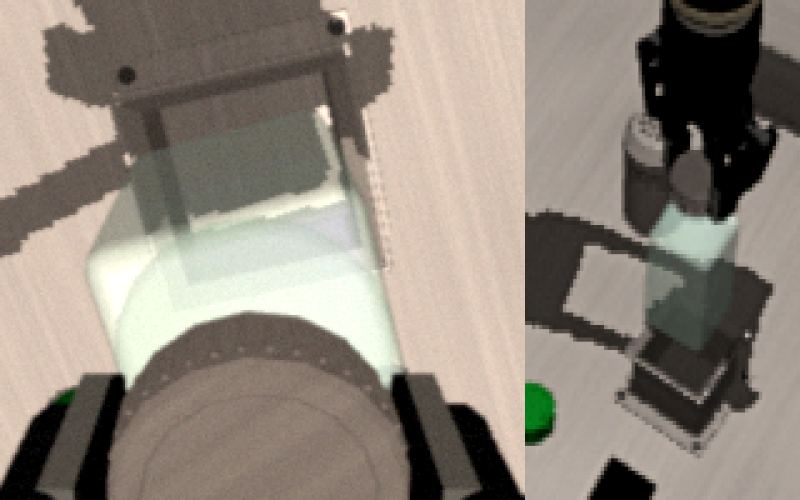

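```bash
python3 - <<'E'
from h import *
m=dict(np.load('pics/w4.npz'));f=lambda p,z:onz(m,(220+p[0]/2.5,100+p[1]/2.5),z)[:2]
for n,z,a,b in(('base',.0893,(150,153),(312,113)),('shl',.1853,(90,265),(122,372)),('shr',.1853,(358,225),(400,368)),('flare',.054,(128,102),(342,57)),('foothole',.003,(126,75),(336,27))):
    p,q=f(a,z),f(b,z);d=q-p;print(n,p.round(4),q.round(4),round((np.arctan2(d[1],d[0])+.785)%(np.pi/2)-.785,3),np.hypot(*d).round(4))
E
```

```text
base [0.5731 0.1864] [0.6229 0.1826] -0.076 0.0499
shl [0.5719 0.1858] [0.5695 0.1618] -0.101 0.0241
shr [0.6248 0.177 ] [0.6243 0.1446] -0.015 0.0324
flare [0.5656 0.1988] [0.6377 0.1905] -0.114 0.0727
foothole [0.5588 0.2031] [0.6414 0.1948] -0.099 0.0829
```

step_arm --motion '[[[0.05,0.005,0],[0.01,0,0]],[[0.1,0.005,0],[0.01,0,0]],[[0.13,0.005,0],[0.01,0,0]],[[0.15,0.005,0],[0.01,0,0]],[[0.165,0.005,0],[0.01,0,0]],[[0.18,0.005,0],[0.01,0,0]]]'

```text
clock: 6.6
tcp_pos: [0.5984, 0.1582, 0.1825]
ee_rot: [[0.0, 0.326, 0.945], [-0.0, 0.945, -0.326], [-1.0, 0.0, 0.0]]
contact_force: [-0.7, 0.7, -3.9]
finger_gap: 0.0457
```

step_arm --motion '[[[0.03,0,0],[0,0,0]],[[0.055,0,0],[0,0,0]],[[0.075,0,0],[0,0,0]],[[0.09,0,0],[0,0,0]],[[0.097,0,0],[0,0,0]],[[0.1,0,0],[0,0,0]]]'

```text
clock: 7.1
tcp_pos: [0.5979, 0.1586, 0.1518]
ee_rot: [[-0.001, 0.326, 0.945], [-0.0, 0.945, -0.326], [-1.0, -0.001, -0.001]]
contact_force: [-0.2, -0.2, -3.2]
finger_gap: 0.0459
```

step_arm --motion '[[[0.005,0,0],[0,0,0]],[[0.01,0,0],[0,0,0]],[[0.013,0,0],[0,0,0]],[[0.013,0,0],[0,0,0]]]'

```text
clock: 7.43
tcp_pos: [0.5994, 0.159, 0.1511]
ee_rot: [[0.003, 0.326, 0.945], [0.001, 0.945, -0.326], [-1.0, 0.002, 0.003]]
contact_force: [-2.3, -0.1, 5.5]
finger_gap: 0.0456
```

step_arm --motion '[[[-0.001,0,0],[-0.05,0,0]],[[-0.002,0,0],[-0.1,0,0]],[[-0.003,0,0],[-0.15,0,0]],[[-0.003,0,0],[-0.2,0,0]],[[-0.004,0,0],[-0.25,0,0]],[[-0.004,0,0],[-0.3,0,0]],[[-0.005,0,0],[-0.35,0,0]],[[-0.005,0,0],[-0.4,0,0]]]'

```text
clock: 8.1
tcp_pos: [0.5986, 0.1587, 0.1514]
ee_rot: [[0.001, -0.088, 0.996], [0.0, 0.996, 0.088], [-1.0, 0.0, 0.001]]
contact_force: [-2.6, -0.3, 1.6]
finger_gap: 0.0459
```

```bash
python3 - <<'E'
from h import *
to([.5967,.1577,.151])
E
```

```text
t 8.1 tcp [0.5986 0.1587 0.1514] yaw 0.088 j [0.22 0.24 1.83 0.   1.07 0.13] gap 0.0459 F [-2.6 -0.3  1.6] M [-0.06  0.37 -0.26]
shift [ 0.001 -0.003 -0.006] turn [ 0.     0.001 -0.   ]
```

step_arm --motion '[[[-0.001,0,0],[-0.05,0,0]],[[-0.002,0,0],[-0.1,0,0]],[[-0.003,0,0],[-0.15,0,0]],[[-0.003,0,0],[-0.2,0,0]],[[-0.004,0,0],[-0.25,0,0]],[[-0.005,0,0],[-0.3,0,0]],[[-0.006,0,0],[-0.35,0,0]],[[-0.006,0,0],[-0.4,0,0]],[[-0.007,0,0],[-0.45,0,0]],[[-0.007,0,0],[-0.5,0,0]]]'

```text
clock: 8.93
tcp_pos: [0.5987, 0.1587, 0.1538]
ee_rot: [[0.001, -0.575, 0.818], [0.0, 0.818, 0.575], [-1.0, -0.001, 0.001]]
contact_force: [-2.6, -0.6, 2.3]
finger_gap: 0.046
```

```bash
python3 - <<'E'
from h import *
to([.5967,.1577,.151],1.0)
E
```

```text
t 8.9333 tcp [0.5987 0.1587 0.1538] yaw 0.613 j [ 0.22  0.24  1.83 -0.    1.07 -0.39] gap 0.046 F [-2.6 -0.6  2.3] M [-0.05  0.32 -0.03]
shift [ 0.009  0.001 -0.007] turn [-0.37   0.001  0.001]
```

step_arm --motion '[[[-0.001,0,0],[-0.05,0,0]],[[-0.002,0,0],[-0.1,0,0]],[[-0.003,0,0],[-0.15,0,0]],[[-0.003,0,0],[-0.2,0,0]],[[-0.003,0,0],[-0.25,0,0]],[[-0.003,0,0],[-0.3,0,0]],[[-0.003,0,0],[-0.35,0,0]],[[-0.003,0,0],[-0.36,0,0]],[[-0.003,0,0],[-0.36,0,0]]]'

```text
clock: 9.68
tcp_pos: [0.5987, 0.1586, 0.1541]
ee_rot: [[0.001, -0.834, 0.552], [0.0, 0.552, 0.834], [-1.0, -0.001, 0.001]]
contact_force: [-0.6, -0.9, 0.7]
finger_gap: 0.0458
```

```bash
python3 - <<'E'
from h import *
to([.5967,.1577,.151],1.0)
m=env.camera_model('wrist');im=env.get_image('wrist')[:,:,::-1].copy();cv2.imwrite('pics/w5.png',im);np.savez('pics/w5.npz',**m)
E
```

```text
t 9.6833 tcp [0.5987 0.1586 0.1541] yaw 0.987 j [ 0.22  0.24  1.83 -0.    1.07 -0.77] gap 0.0458 F [-0.6 -0.9  0.7] M [-0.17  0.19 -0.03]
shift [ 0.01   0.004 -0.006] turn [-0.013  0.001  0.001]
```

step_arm --motion '[[[-0.005,0,0],[0,0,0]],[[-0.01,0,0],[0,0,0]],[[-0.015,0,0],[0,0,0]],[[-0.02,0,0],[0,0,0]],[[-0.025,0,0],[0,0,0]],[[-0.03,0,0],[0,0,0]],[[-0.03,0,0],[0,0,0]]]'

```text
clock: 10.32
tcp_pos: [0.5985, 0.1587, 0.1626]
ee_rot: [[0.001, -0.835, 0.551], [0.0, 0.551, 0.835], [-1.0, -0.0, 0.0]]
contact_force: [-0.5, 0.3, 0.4]
finger_gap: 0.046
```

Force is about zero, against −3.5 N when the bottle was hanging, so the cap came free. I'll raise it clear of the rim.

step_arm --motion '[[[-0.01,0,0],[0,0,0]],[[-0.02,0,0],[0,0,0]],[[-0.03,0,0],[0,0,0]],[[-0.045,0,0],[0,0,0]],[[-0.06,0,0],[0,0,0]],[[-0.07,0,0],[0,0,0]],[[-0.075,0,0],[0,0,0]],[[-0.075,0,0],[0,0,0]],[[-0.075,0,0],[0,0,0]]]'

```text
clock: 11.07
tcp_pos: [0.5983, 0.1586, 0.1847]
ee_rot: [[0.0, -0.835, 0.551], [0.0, 0.551, 0.835], [-1.0, -0.0, 0.0]]
contact_force: [-0.7, 0.2, -1.1]
finger_gap: 0.046
```

```bash
python3 - <<'E'
from h import *
to([.5967,.1577,.185],1.0)
im=env.get_image('wrist')[:,:,::-1].copy();m=env.camera_model('wrist');np.savez('pics/w6.npz',**m);cv2.imwrite('pics/w6.png',im)
sc=env.get_image('scene')[:,:,::-1];cv2.imwrite('pics/s6.png',sc)
b=cv2.resize(sc[115:225,310:400],None,fx=4,fy=4,interpolation=3);a=cv2.resize(im[80:300,220:440],(440,440))
cv2.imwrite('pics/c6.png',np.clip((np.hstack([a,b]).astype(float)-20)*1.7,0,255).astype(np.uint8))
E
```

```text
t 11.0667 tcp [0.5983 0.1586 0.1847] yaw 0.987 j [ 0.22  0.21  1.8  -0.    1.13 -0.77] gap 0.046 F [-0.7  0.2 -1.1] M [ 0.04  0.07 -0.02]
shift [-0.001  0.003 -0.005] turn [-0.012  0.     0.   ]
```

View pics/c6.png

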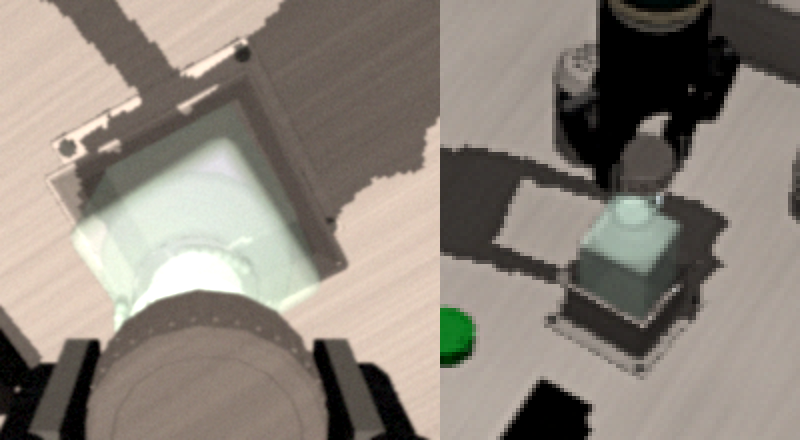

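The bottle stands upright in the holder. The cap is held above its open neck, with thread beads and bare glass visible below it. The lower edge is about 17 mm above the rim and the fingertips are about 12 mm clear of it. I'm handing in.

```bash
python3 - <<'E'
from bench import env
s=env.sense();print(s['clock'],s['contact_force'],s['finger_gap'],abs(s['qd']).max());print(env.hand_in())
E
```

```text
11.1667 [-0.61058358 -0.17144324 -0.50112296] 0.04639329511418323 0.004036415917547583
the job is handed in; nothing more can be done
None
```

I put the capped clear bottle in the free left holder, unscrewed its cap, and handed in at 11.2 s with the cap still held above the open mouth. The hand-in reports no verdict.

- **Bottle in the holder:** I lowered it until the force rose by about 9 N on the well floor. It sat within about 3 mm of the measured holder centre, and the last picture shows it upright there.
- **Unscrewing:** I turned the gripper 1.32 rad anticlockwise. Allowing for the bottle's play in the holder, I estimate the cap opened about 1.2 rad. The turning moment dropped to near zero, so the threads had let go. I inferred the cap angle from the wrist turn rather than seeing it directly.
- **Final pose:** The cap's lower edge is about 17 mm above the rim by arm height. The fingertips are about 12 mm clear of the glass, the arm was still, and the jaws held at 46 mm. The load was about 1 N or less, against about 3.5 N when the bottle was hanging, so the bottle stayed down.
- **Disagreements:**
  - The jaw gap read 46 mm against the 47 mm cap.
  - One rough reading of the bottle's yaw in hand was 0.04 to 0.1 rad away from the others. A closer look put it within about 0.03 rad of the holder, and it went in without resistance.
- **Not checked:** I did not measure the other objects again at the end. No unexpected contact force showed in the readings after each move.

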